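# Dispense a specimen vial with the two-key release

### The job

Push the catch tray along its rails with the fingertips until it is fully home against the vial dispenser, without lifting it. Then press the dispenser's two big keys down together, one fingertip on each, and hold both fully down until the vial has rolled into the tray and for a full second more, then let both keys up and move clear. Do not touch the vial, do not press the small middle key, and leave everything else on the bench where it is.

Things in the scene. Friction and masses are not known exactly. Their poses are not given: they have to be found in the camera images.
- dispenser: Fixed specimen-vial dispenser, a white box; origin on the work surface under its middle. Own -x is its front, roughly towards the robot; +y is its left seen from the robot; z up. Its deck (85 mm above the surface, x = -20 to +50 mm, 110 mm wide) carries three round keys in a row along y at x = +15 mm: two big ones and a small one midway.
- ramp_foot (a point): Foot of the dispenser's steel ramp, at x = -88 mm, 46 mm above the surface. The ramp rises by 14 degrees towards the deck, 78 mm wide between clear cheeks 84 mm high. Two steel pins, one fixed to each big key, stand 6 mm out of it and hold the vial; pressing a key sinks its pin.
- tray_stop (a point): Centre of the upright stop face under the ramp (x = -67 mm in the dispenser's frame, 13 mm above the surface). The tray is home when its back wall touches it. Two low rails (12 mm high, inner faces at y = +-48 mm, from x = -200 to -67 mm) guide the tray along the dispenser's x.
- tray: Loose open aluminium catch tray, about 0.25 kg, 60 mm along x, 90 mm along y, floor 4 mm, walls 3 mm; origin at the centre of its underside. Its own -x wall (away from the dispenser) is 48 mm high, the others 26 mm. It starts between the rails 25 to 55 mm out; at home its origin is at x = -97 mm in the dispenser's frame. It slides with a few newtons.
- tray_front (a point): Centre of the outer face of the tray's high front wall, 25 mm above the surface; pushing here towards the dispenser's +x slides the tray home.
- key_left_top (a point): Centre of the top of the left big key: flat-topped round cap, 24 mm diameter, top 16 mm above the deck (101 mm above the surface) when up. Big keys are 60 mm apart, centre to centre.
- key_right_top (a point): The same for the right big key.
- key_left (a joint): How far the left big key is pressed down, m: 0 up, 0.008 fully down; spring-return, 1.5 N to start and 5 N fully down. Its pin lets the vial pass once it is beyond about 0.006.
- key_right (a joint): The same for the right big key.
- key_middle (a joint): How far the small middle key is pressed, m: 0 up, 0.004 down. Round cap 12 mm diameter, midway between the big keys, its top 6 mm lower than theirs. Not to be pressed.
- vial_center (a point): Centre of the loose specimen vial: amber cylinder with a white cap, 22 mm diameter, 64 mm long, about 30 g, lying across the ramp (along the dispenser's y) against the pins, at first about 49 mm in front of the dispenser's origin and 67 mm above the surface. With both pins down it rolls into the tray within about a second; its centre then lies about 15 mm above the surface.
- oil_bottle: Small round screw-top jar, 28 mm diameter, 55 mm tall, stands loose beside the dispenser; origin at its underside. Leave alone.
- slide_box: Flat closed box, 85 x 35 x 28 mm, lies loose beside the dispenser; origin at its underside. Leave alone.
- beaker: Small open cup, 52 mm wide, 55 mm tall, stands loose behind the dispenser; origin at its underside. Leave alone.
- petri_dish: Flat closed dish, 90 mm diameter, 14 mm tall, off to one side; origin at its underside. Leave alone.
- light_meter: Handheld meter lying flat, 150 x 55 x 24 mm, off to one side; origin at its underside. Leave alone.
- needle_tool: Flat hand brush with a wooden handle, lying flat, 170 mm long, off to one side; origin at its underside. Leave alone.
- sample_jar: Larger screw-top jar, 64 mm diameter, 75 mm tall, off to one side; origin at its underside. Leave alone.
Mind the look-alikes: they are no part of the job. Leave any yellow look-alike of the tray alone.

How it is judged:
On the way, in this order (a step that is already met when the one before it is completed fails the run):
1. the tray is home against the stop, with the vial still on the ramp (x of tray in the frame of dispenser above -0.101 m and height (world z) of tray below 0.004 m and x of vial_center in the frame of dispenser above -0.06 m), for 0.2 s.
2. both big keys are held down with the vial lying in the tray (value of joint each of key_left, key_right above 0.006 m and x of tray in the frame of dispenser above -0.101 m and height (world z) of tray below 0.004 m and x of vial_center in the frame of tray between -0.027 and 0.027 m and y of vial_center in the frame of tray between -0.042 and 0.042 m and z of vial_center in the frame of tray below 0.022 m), for 0.9 s.
At the end, for the whole second after the job is handed in: The tray stands home (within 4 mm of the stop) flat on the surface, the vial lies at rest on the tray's floor, and all keys are up (within 1 mm) (x of tray in the frame of dispenser above -0.101 m and height (world z) of tray below 0.004 m and x of vial_center in the frame of tray between -0.027 and 0.027 m and y of vial_center in the frame of tray between -0.042 and 0.042 m and z of vial_center in the frame of tray below 0.022 m and value of joint each of key_left, key_right, key_middle below 0.001 m and linear speed of vial below 0.03 m/s and linear speed of tray below 0.02 m/s); the robot touches nothing.
It fails at once if one big key is pressed well down while the other is still nearly up ((value of joint key_left above 0.0045 m and value of joint key_right below 0.001 m) or (value of joint key_right above 0.0045 m and value of joint key_left below 0.001 m)).
It fails at once if a big key is let up while the vial is on its way to the tray (x of vial_center in the frame of dispenser below -0.068 m and not (x of vial_center in the frame of tray between -0.027 and 0.027 m and y of vial_center in the frame of tray between -0.042 and 0.042 m and z of vial_center in the frame of tray below 0.022 m) and value of joint any of key_left, key_right below 0.003 m).
It fails at once if the robot touches the vial (contact force between any of the fingers, the arm and vial above 0.3 N).
It fails at once if the tray is lifted or tipped (height (world z) of tray above 0.008 m or angle between tray's own z axis and vertical above 0.2 rad).
It fails at once if the small middle key is pressed, or another thing on the table is moved by more than 20 mm (value of joint key_middle above 0.002 m or distance of any of oil_bottle, slide_box, beaker, petri_dish, light_meter, needle_tool, sample_jar from where it was at the start of the episode above 0.02 m).
It also fails if it takes over 42 s, if anything falls off the work surface, if the arm or the gripper's body presses on something with over 40 N, if the wrist force passes 120 N, or if a joint passes its speed limit or range.

### The arm

A 6-joint arm with a two-finger parallel gripper is mounted at the origin on the work surface. World frame = base frame: x ahead of the robot, y to its left, z up, the work surface at z = 0. Lengths are in m, angles in rad, forces in N, time in s.
With the tool pointing down it reaches from about 0.325 to 0.775 m from the base axis. Payload 5.5 kg.
Tool frame: the origin (TCP) lies on the front face of the gripper's body, between the roots of the fingers; the fingertips stand 73 mm ahead of it and the grasp point (between the pads) lies 54 mm ahead of it; z points along the fingers, y is the direction in which the jaws open and shut (so a half turn about z gives the same grasp; the last joint's range is limited). The gripper opens to 85 mm and grips with 20 to 120 N. Pads are 22 mm wide; open, the fingers measure 114 mm over their backs; the gripper's body (76 mm by 85 mm) begins 54 mm behind the grasp point. The pads swing forward as they close: fully open they stand 13 mm farther back than shut.
Start: joints at [-1.229, 0.091, 1.231, -0, 1.82, -0.057], TCP at [0.233, -0.553, 0.304] pointing down, gripper open.
Joint ranges: [-2.87, 2.87], [-0.86, 2.18], [0.17, 2.46], [-1.51, 4.65], [0.06, 2.69], [-2.65, 2.65]. Speed limits (rad/s): [2.57, 2.57, 3.01, 3.14, 3.14, 3.14].

### API

Orientations are given as [roll, pitch, yaw] about the fixed x, y, z axes, in that order (R = Rz(yaw) Ry(pitch) Rx(roll)).
In Python, from rig import sensors, cams, ctrl gives the robot as it stands. The module is installed in compiled form; this text tells all that it offers.
- The arm moves only by the shell command python3 -m inch 'ROWS'. ROWS is JSON, a list of rows, each an object of numbers: "dx", "dy", "dz": the shift along the tool's x, y, z in m; "rx", "ry", "rz": the turn, a rotation vector about the tool's x, y, z in degrees; "fingers": the closure, from -1 (fully open) to 1 (shut), so that 0 is half open. In form: [{"dx": .., "dy": .., "dz": .., "rx": .., "ry": .., "rz": .., "fingers": ..}, ...]. A call has 1 to 12 rows; each row shifts and turns the commanded pose from where the row before left it, along the tool's axes as they then stand; what a row does not reach is not made up. A row lasts 1/10 s, in which the tool goes at most 50 mm and 8.59 degrees, less where a joint would pass 70% of its speed; a pose out of reach is approached as far as the arm can. A call with a gripper value outside its range is refused whole. The fingers move at their own pace and stop on an object; the grip force is fixed at half the most. Time passes only in rows, so rows that do not move let the fingers close. It gives the time, the measured TCP pose, the force and the opening at its end, in the units of the state.
- sensors.state(): the state, without advancing time (a new reading comes with each control period).
- cams.camera(name): name is "side" or "top"; returns a dict with "frame" (384x512x3 uint8, red, green, blue), "fx", "fy", "cx", "cy" (pixels), "k1" (the pictures are not rectified: a ray, as slopes to the right and down, at radius r is drawn at 1 + k1 r^2 times it, then the intrinsics apply), "R" (3x3) and "t" (3): a world point X has camera coordinates R X + t. Camera axes: x right, y down, z forward; pixel columns grow to the right and rows downward; lengths in m; the calibration is good to about 2 mm. A picture is of the moment at which its call begins. There is no depth.
- ctrl.close_job(): hands the job in, once; it reports no verdict.
The state is a dict: "clock": time; "qpos": joint angles; "qvel": joint speeds; "joint_torque": joint torques, N m; "tcp_pos": TCP position; "orientation": TCP orientation; "ft_force": force on the tool from outside, world axes, zero at the start; "wrist_torque": the same for the moment, N m; "width": finger opening in m.
Only numpy, scipy, OpenCV 4.12 (cv2) and the standard library are available. Lean on these libraries where they do the work, as an engineer would, in place of code of your own. Each camera call takes 0.05 s, during which the arm holds its last target. There are 200 camera calls.

## Working session

There is one attempt and no reset: what is moved stays moved. The work goes in short steps, Python scripts to look and compute and a shell command to move; the robot and the scene stay as the last step left them, time stands still between calls to the robot, and variables do not carry over. Pictures are saved under pics/ and viewed, about 8 in all and at most 12, crops included, and the job is handed in when it is done.

```bash
mkdir -p pics; python3 - <<'E'
from rig import sensors, cams
import cv2,pickle
d={}
for n in("side","top"):
    c=cams.camera(n);d[n]=c
    cv2.imwrite(f"pics/{n}0.png",c["frame"][:,:,::-1])
    print(n,{k:v for k,v in c.items() if k!="frame"})
pickle.dump(d,open("c0.pkl","wb"))
print(sensors.state())
E
```

```text
side {'fx': 409.9099750841753, 'fy': 409.9099750841753, 'cx': 255.62473180962542, 'cy': 198.76301959093274, 'k1': -0.023595887128307288, 'R': array([[-0.90514951, -0.42468226,  0.01869073],
       [-0.31890481,  0.64931347, -0.69042866],
       [ 0.28107666, -0.63090173, -0.72315899]]), 't': array([0.50751186, 0.24124709, 1.16513284])}
top {'fx': 445.03946046138316, 'fy': 445.03946046138316, 'cx': 255.0166574192877, 'cy': 192.26100680913316, 'k1': -0.1632272364638715, 'R': array([[ 0.01318987, -0.99989183, -0.00650882],
       [-0.9808615 , -0.01167367, -0.19435646],
       [ 0.19425946,  0.00894779, -0.98090937]]), 't': array([0.01338923, 0.54910471, 1.21491203])}
{'clock': 0.1, 'qpos': array([-1.22868560e+00,  9.17885086e-02,  1.23180442e+00,  9.36510329e-06,
        1.81982193e+00, -5.67100183e-02]), 'qvel': array([-0.00105884, -0.00037951, -0.00134175,  0.00085054,  0.00019592,
        0.00085295]), 'joint_torque': array([ 2.75210143e-03, -4.60215104e+01, -4.19219863e+01, -8.50912761e-05,
        1.06266415e-02,  4.66235946e-06]), 'tcp_pos': array([ 0.23294751, -0.55278268,  0.30283888]), 'orientation': array([-3.13977389e+00, -1.12347688e-04,  3.98822940e-01]), 'ft_force': array([ 1.06139205, -0.49865925, -0.53000132]), 'wrist_torque': array([-0.01616887, -0.02457141, -0.06079793]), 'width': 0.08595507195617952}
```

View pics/top0.png

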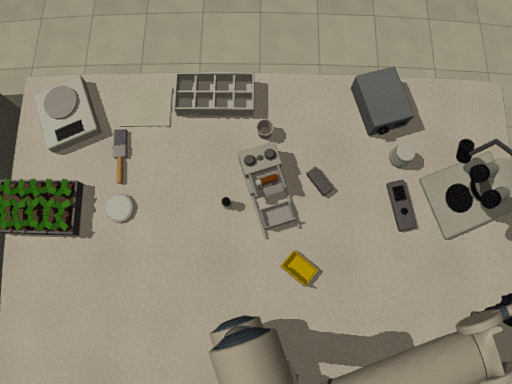

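View pics/side0.png

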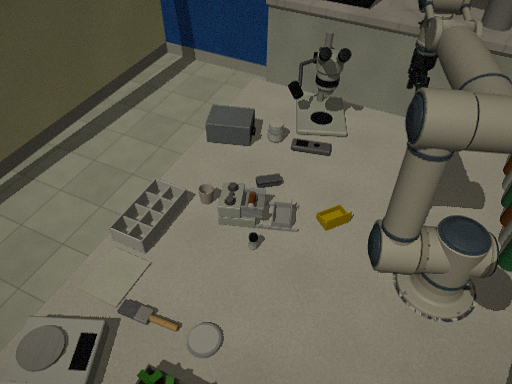

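The top view shows the dispenser at about (258,160) with its keys near (250,160), (270,154), and the tray at (277,215). In the side view the keys are near (233,187) and (230,200). Next I'll enlarge both.

```bash
python3 - <<'E'
import cv2,pickle,numpy as np
d=pickle.load(open("c0.pkl","rb"))
a=d["top"]["frame"][138:243,228:308,::-1]; b=d["side"]["frame"][172:242,208:308,::-1]
A=cv2.resize(a,None,fx=5,fy=5,interpolation=cv2.INTER_CUBIC);B=cv2.resize(b,None,fx=4,fy=4,interpolation=cv2.INTER_CUBIC)
o=np.zeros((525,800,3),np.uint8);o[:A.shape[0],:400]=A;o[:B.shape[0],400:]=B
cv2.imwrite("pics/z0.png",cv2.convertScaleAbs(o,alpha=1.5))
E
```

```text
(no output)
```

View pics/z0.png

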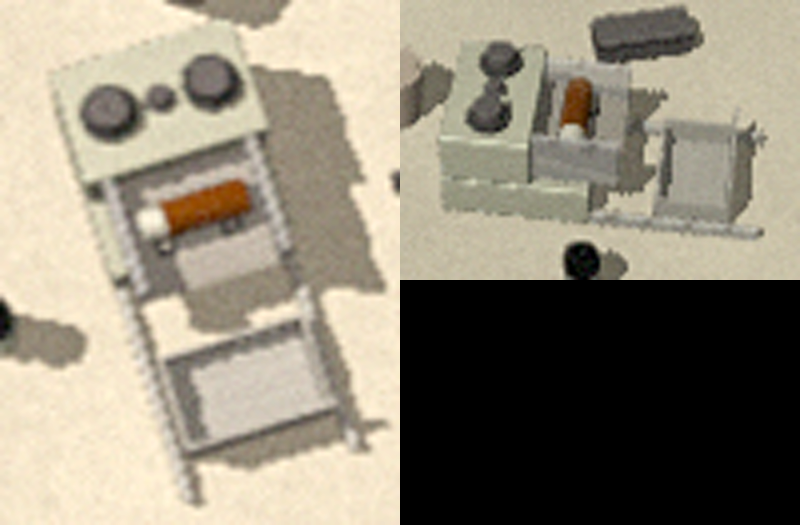

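The enlargement puts the keys at crop (109,110) and (211,80) in the top view, and (501,60) and (490,112) in the side view. The vial lies on the ramp, and the tray's high front wall runs along (185,450)–(340,405). I'll measure with masks.

```bash
cat > h.py <<'E'
import numpy as np,cv2
def ray(c,p):
    K=np.array([[c["fx"],0,c["cx"]],[0,c["fy"],c["cy"]],[0,0,1]])
    # 1-parameter model given: undistort by fixed point
    q=cv2.undistortPointsIter(np.array([[p]],float),K,np.array([c["k1"],0,0,0,0.]),None,None,(3,50,1e-10)).ravel()
    R=np.array(c["R"]);return -R.T@c["t"],R.T@np.array([q[0],q[1],1.])
def plane(c,p,z):
    o,d=ray(c,p);return o+d*(z-o[2])/d[2]
def tri(c1,p1,c2,p2):
    o1,d1=ray(c1,p1);o2,d2=ray(c2,p2);A=np.stack([d1,-d2],1)
    s=np.linalg.lstsq(A,o2-o1,rcond=None)[0];a=o1+d1*s[0];b=o2+d2*s[1];return (a+b)/2,np.linalg.norm(a-b)
def proj(c,X):
    v=c["R"]@np.array(X)+c["t"];q=v[:2]/v[2];q=q*(1+c["k1"]*(q@q));return np.array([c["fx"]*q[0]+c["cx"],c["fy"]*q[1]+c["cy"]])
def blobs(c,box,f,amin=15):
    x0,y0,x1,y1=box;a=c["frame"][y0:y1,x0:x1].astype(int)
    n,l,s,ce=cv2.connectedComponentsWithStats(f(a).astype(np.uint8),connectivity=4)
    return [(ce[i]+[x0,y0],s[i,4],s[i,:4]+[x0,y0,0,0]) for i in range(1,n) if s[i,4]>=amin]
E
python3 - <<'E'
from h import *;import pickle
d=pickle.load(open("c0.pkl","rb"));T,S=d["top"],d["side"]
f=lambda a:a.max(2)<75
K={}
for n,c,b in(("T",T,(240,148,280,170)),("S",S,(222,178,245,208))):
    for e in blobs(c,b,f,5):print(n,e)
g=lambda a:(a[...,0]>1.7*a[...,2])&(a[...,0]>50)
print("vial",blobs(T,(250,165,285,195),g),blobs(S,(240,185,265,212),g))
u=lambda x,y:(228+(x+.5)/5-.5,138+(y+.5)/5-.5)
w=lambda x,y:(208+(x-400+.5)/4-.5,172+(y+.5)/4-.5)
for nm,t,s in(("kL",(109,108),(490,108)),("kR",(211,77),(501,56))):
    print(nm,tri(T,u(*t),S,w(*s)),plane(T,u(*t),.101),plane(S,w(*s),.101))
print("deck corners",[plane(T,u(*p),.085).round(4) for p in((50,75),(240,22),(268,132),(88,184))])
print("tray front top corners",[plane(T,u(*p),.048).round(4) for p in((185,452),(342,407))])
print("tray back top corners",[plane(T,u(*p),.026).round(4) for p in((165,360),(305,318))])
print("rail ends",[plane(T,u(*p),.012).round(4) for p in((193,500),(355,445))])
E
```

```text
T (array([270.78, 155.44]), np.int32(50), array([265, 150,  11,  10]))
T (array([251.06382979, 161.76595745]), np.int32(47), array([245, 156,  11,  10]))
T (array([260.30769231, 157.69230769]), np.int32(13), array([258, 156,   5,   4]))
T (array([270.47619048, 167.66666667]), np.int32(21), array([264, 166,  13,   4]))
S (array([231.33519553, 193.88826816]), np.int32(179), array([225, 183,  14,  23]))
S (array([243.07142857, 198.26190476]), np.int32(42), array([241, 189,   4,  17]))
vial [(array([268.93277311, 178.81512605]), np.int32(119), array([260, 174,  18,  12]))] [(array([251.4       , 197.30769231]), np.int32(65), array([248, 192,   8,  12]))]
kL (array([0.63362984, 0.03651856, 0.0926839 ]), np.float64(0.003896703211941836)) [0.63330902 0.03674298 0.101     ] [0.62767868 0.04348906 0.101     ]
kR (array([ 0.65358948, -0.02063909,  0.08923855]), np.float64(0.0035026069662947882)) [ 0.65194023 -0.01999844  0.101     ] [ 0.6459924  -0.01006208  0.101     ]
deck corners [array([0.6568, 0.0709, 0.085 ]), array([ 0.6894, -0.0367,  0.085 ]), array([ 0.6248, -0.0527,  0.085 ]), array([0.5935, 0.0482, 0.085 ])]
tray front top corners [array([ 0.4476, -0.0081,  0.048 ]), array([ 0.4742, -0.0969,  0.048 ])]
tray back top corners [array([0.5035, 0.0037, 0.026 ]), array([ 0.5291, -0.0774,  0.026 ])]
rail ends [array([ 0.4239, -0.0135,  0.012 ]), array([ 0.4569, -0.1074,  0.012 ])]
```

```bash
python3 -m inch '[{"rz":4.6,"fingers":1},{"dx":0.03,"dy":-0.035,"fingers":1},{"dx":0.03,"dy":-0.035,"fingers":1},{"dx":0.03,"dy":-0.035,"fingers":1},{"dx":0.03,"dy":-0.035,"fingers":1},{"dx":0.03,"dy":-0.035,"fingers":1},{"dx":0.03,"dy":-0.035,"fingers":1},{"dx":0.03,"dy":-0.035,"fingers":1},{"dx":0.03,"dy":-0.035,"fingers":1},{"dx":0.03,"dy":-0.035,"fingers":1},{"dx":0.03,"dy":-0.035,"fingers":1},{"dx":0.03,"dy":-0.035,"fingers":1}]'; python3 - <<'E'
from h import *;import pickle
d=pickle.load(open("c0.pkl","rb"));T,S=d["top"],d["side"]
print("yellow",blobs(T,(270,240,330,295),lambda a:(a[...,0]>110)&(a[...,2]<60)))
O=np.array([.6278,.0033]);X=np.array([.949,.314]);Y=np.array([-.314,.949])
P=lambda x,y,z:[*(O+x*X+y*Y),z]
for n,c in d.items():
    print(n,[(k,proj(c,P(*v)).round(1)) for k,v in dict(kLtop=(.015,.03,.101),kLbase=(.015,.03,.085),kRtop=(.015,-.03,.101),vial=(-.049,0,.067),stopL=(-.2,.048,.012),decFL=(-.02,.055,.085),decBR=(.05,-.055,.085)).items()])
E
```

```text
yellow [(array([300.22777778, 267.49814815]), np.int32(540), array([281, 251,  37,  35]))]
side [('kLtop', array([229.8, 196.6])), ('kLbase', array([229.9, 200.2])), ('kRtop', array([232.9, 183. ])), ('vial', array([251.7, 199.3])), ('stopL', array([297.4, 227.2])), ('decFL', array([240. , 207.3])), ('decBR', array([223.4, 180.2]))]
top [('kLtop', array([249.5, 159.4])), ('kLbase', array([249.6, 161. ])), ('kRtop', array([270. , 153.2])), ('vial', array([266.5, 180.3])), ('stopL', array([266.4, 237.9])), ('decFL', array([244.8, 175.1])), ('decBR', array([274.4, 141. ]))]schema error: expected keys dx, dy, dz, rx, ry, rz, fingers
```

```bash
python3 -m inch '[{"dx":0,"dy":0,"dz":0,"rx":0,"ry":0,"rz":4.6,"fingers":1},{"dx":0.03,"dy":-0.035,"dz":0,"rx":0,"ry":0,"rz":0,"fingers":1},{"dx":0.03,"dy":-0.035,"dz":0,"rx":0,"ry":0,"rz":0,"fingers":1},{"dx":0.03,"dy":-0.035,"dz":0,"rx":0,"ry":0,"rz":0,"fingers":1},{"dx":0.03,"dy":-0.035,"dz":0,"rx":0,"ry":0,"rz":0,"fingers":1},{"dx":0.03,"dy":-0.035,"dz":0,"rx":0,"ry":0,"rz":0,"fingers":1},{"dx":0.03,"dy":-0.035,"dz":0,"rx":0,"ry":0,"rz":0,"fingers":1},{"dx":0.03,"dy":-0.035,"dz":0,"rx":0,"ry":0,"rz":0,"fingers":1},{"dx":0.03,"dy":-0.035,"dz":0,"rx":0,"ry":0,"rz":0,"fingers":1},{"dx":0.03,"dy":-0.035,"dz":0,"rx":0,"ry":0,"rz":0,"fingers":1},{"dx":0.03,"dy":-0.035,"dz":0,"rx":0,"ry":0,"rz":0,"fingers":1},{"dx":0.03,"dy":-0.035,"dz":0,"rx":0,"ry":0,"rz":0,"fingers":1}]'
```

```text
clock: 1.3
tcp_pos: [0.426, -0.0821, 0.3036]
orientation: [3.142, 0.0, 0.318]
ft_force: [1.1, 0.7, 0.2]
width: 0.0001
```

```bash
python3 -m inch '[{"dx":0.01,"dy":-0.0165,"dz":0.03,"rx":0,"ry":0,"rz":0,"fingers":1},{"dx":0,"dy":0,"dz":0.04,"rx":0,"ry":0,"rz":0,"fingers":1},{"dx":0,"dy":0,"dz":0.04,"rx":0,"ry":0,"rz":0,"fingers":1},{"dx":0,"dy":0,"dz":0.04,"rx":0,"ry":0,"rz":0,"fingers":1},{"dx":0,"dy":0,"dz":0.0,"rx":0,"ry":0,"rz":0,"fingers":1}]'; python3 - <<'E'
from rig import cams
import cv2,pickle,numpy as np
d={n:cams.camera(n) for n in("top","side")}
pickle.dump(d,open("c1.pkl","wb"))
a=d["top"]["frame"][138:298,218:338,::-1]; b=d["side"]["frame"][132:252,208:348,::-1]
A=cv2.resize(a,None,fx=3,fy=3);B=cv2.resize(b,None,fx=3,fy=3)
o=np.zeros((480,780,3),np.uint8);o[:480,:360]=A;o[:360,360:]=B
cv2.imwrite("pics/z1.png",cv2.convertScaleAbs(o,alpha=1.5))
E
```

```text
clock: 1.8
tcp_pos: [0.427, -0.0643, 0.1472]
orientation: [-3.135, 0.01, 0.319]
ft_force: [-1.4, -0.5, 0.3]
width: -0.0
```

View pics/z1.png

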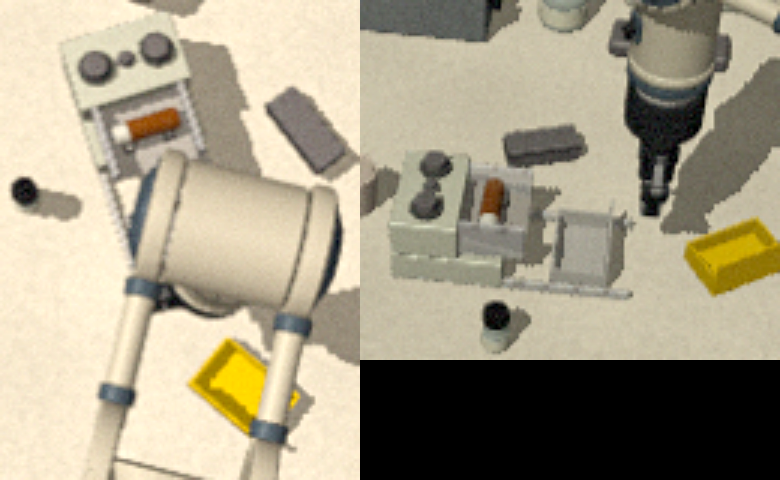

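The side view shows the closed fingertips at crop (650,213), in front of the tray wall and clear of the yellow tray. I'll descend and push.

```bash
python3 -m inch '[{"dx":0,"dy":0,"dz":0.03,"rx":0,"ry":0,"rz":0,"fingers":1},{"dx":0,"dy":0,"dz":0.02,"rx":0,"ry":0,"rz":0,"fingers":1},{"dx":0.005,"dy":0,"dz":0,"rx":0,"ry":0,"rz":0,"fingers":1},{"dx":0.008,"dy":0,"dz":0,"rx":0,"ry":0,"rz":0,"fingers":1},{"dx":0.008,"dy":0,"dz":0,"rx":0,"ry":0,"rz":0,"fingers":1},{"dx":0.008,"dy":0,"dz":0,"rx":0,"ry":0,"rz":0,"fingers":1},{"dx":0.007,"dy":0,"dz":0,"rx":0,"ry":0,"rz":0,"fingers":1},{"dx":0.007,"dy":0,"dz":0,"rx":0,"ry":0,"rz":0,"fingers":1},{"dx":0.007,"dy":0,"dz":0,"rx":0,"ry":0,"rz":0,"fingers":1},{"dx":0.005,"dy":0,"dz":0,"rx":0,"ry":0,"rz":0,"fingers":1}]'
python3 -m inch '[{"dx":0.003,"dy":0,"dz":0,"rx":0,"ry":0,"rz":0,"fingers":1}]'
```

```text
clock: 2.9
tcp_pos: [0.483, -0.0478, 0.1045]
orientation: [3.141, 0.001, 0.319]
ft_force: [-6.3, -2.4, 5.4]
width: 0.0
clock: 3.0
tcp_pos: [0.4857, -0.0469, 0.1043]
orientation: [3.141, 0.001, 0.319]
ft_force: [-5.2, -0.9, 4.8]
width: 0.0004
```

```bash
python3 -m inch '[{"dx":0.003,"dy":0,"dz":0,"rx":0,"ry":0,"rz":0,"fingers":1}]'; python3 - <<'E'
from rig import cams
import cv2,pickle,numpy as np
d={n:cams.camera(n) for n in("top","side")}
pickle.dump(d,open("c2.pkl","wb"))
b=d["side"]["frame"][152:242,208:328,::-1]
cv2.imwrite("pics/z2.png",cv2.convertScaleAbs(cv2.resize(b,None,fx=5,fy=5,interpolation=2),alpha=1.5))
E
```

```text
clock: 3.1
tcp_pos: [0.4883, -0.0461, 0.1043]
orientation: [3.141, 0.001, 0.319]
ft_force: [-5.1, -1.7, 5.6]
width: -0.0001
```

View pics/z2.png

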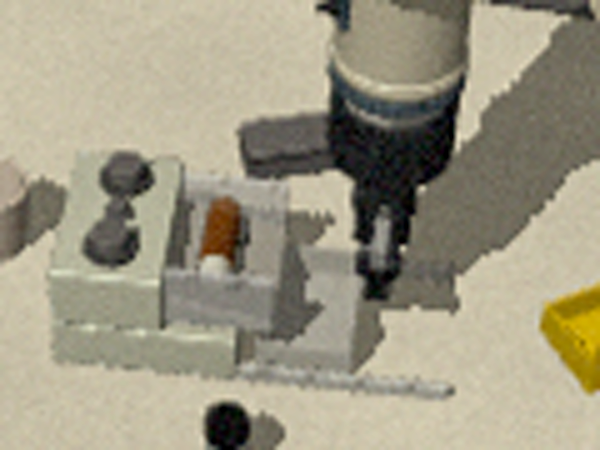

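The fingers are pushing the tray with about 5 N. Its edge has nearly reached under the ramp, and the vial is still on the pins.

```bash
for i in 1; do python3 -m inch '[{"dx":0.003,"dy":0,"dz":0,"rx":0,"ry":0,"rz":0,"fingers":1}]'
python3 -m inch '[{"dx":0.003,"dy":0,"dz":0,"rx":0,"ry":0,"rz":0,"fingers":1}]'; done
```

```text
clock: 3.3
tcp_pos: [0.4908, -0.0452, 0.104]
orientation: [3.142, 0.001, 0.318]
ft_force: [-4.4, -2.0, 3.1]
width: 0.0001
clock: 3.4
tcp_pos: [0.4937, -0.0442, 0.104]
orientation: [3.142, 0.001, 0.318]
ft_force: [-5.3, -1.7, 4.4]
width: 0.0001
```

```bash
python3 -m inch '[{"dx":0.002,"dy":0,"dz":0,"rx":0,"ry":0,"rz":0,"fingers":1}]'
```

```text
clock: 3.5
tcp_pos: [0.4957, -0.0436, 0.104]
orientation: [-3.142, 0.001, 0.318]
ft_force: [-5.4, -1.8, 4.8]
width: -0.0002
```

```bash
python3 -m inch '[{"dx":0.002,"dy":0,"dz":0,"rx":0,"ry":0,"rz":0,"fingers":1}]'
```

```text
clock: 3.6
tcp_pos: [0.4975, -0.043, 0.104]
orientation: [3.142, 0.001, 0.318]
ft_force: [-5.4, -0.3, 4.4]
width: -0.0
```

```bash
python3 -m inch '[{"dx":0.002,"dy":0,"dz":0,"rx":0,"ry":0,"rz":0,"fingers":1}]';python3 -m inch '[{"dx":0.0015,"dy":0,"dz":0,"rx":0,"ry":0,"rz":0,"fingers":1}]'
```

```text
clock: 3.7
tcp_pos: [0.4993, -0.0423, 0.104]
orientation: [-3.141, 0.001, 0.318]
ft_force: [-11.1, -1.0, 7.3]
width: 0.0001
clock: 3.8
tcp_pos: [0.4996, -0.0421, 0.104]
orientation: [-3.141, 0.005, 0.318]
ft_force: [-15.9, -2.4, 10.9]
width: 0.0002
```

```bash
python3 -m inch '[{"dx":0.0015,"dy":0,"dz":0,"rx":0,"ry":0,"rz":0,"fingers":1}]'
```

```text
clock: 3.9
tcp_pos: [0.4999, -0.0419, 0.104]
orientation: [-3.14, 0.008, 0.318]
ft_force: [-22.7, -5.8, 15.7]
width: -0.0
```

```bash
python3 -m inch '[{"dx":0.0015,"dy":0,"dz":0,"rx":0,"ry":0,"rz":0,"fingers":1}]'
```

```text
clock: 4.0
tcp_pos: [0.5002, -0.0419, 0.104]
orientation: [-3.14, 0.012, 0.318]
ft_force: [-29.4, -6.0, 19.2]
width: -0.0002
```

The tray has hit the stop: the force jumped to about 30 N with no further motion. I'll back off, rise and move above the keys.

```bash
python3 -m inch '[{"dx":-0.01,"dy":0,"dz":0,"rx":0,"ry":0,"rz":0,"fingers":1},{"dx":-0.02,"dy":0,"dz":0,"rx":0,"ry":0,"rz":0,"fingers":1},{"dx":0,"dy":0,"dz":-0.04,"rx":0,"ry":0,"rz":0,"fingers":1},{"dx":0,"dy":0,"dz":-0.05,"rx":0,"ry":0,"rz":0,"fingers":1},{"dx":0,"dy":0,"dz":-0.04,"rx":0,"ry":0,"rz":0,"fingers":-0.07},{"dx":0,"dy":0,"dz":0,"rx":0,"ry":0,"rz":0,"fingers":-0.07}]'; python3 - <<'E'
from rig import cams
import cv2,pickle,numpy as np
d={n:cams.camera(n) for n in("top","side")}
pickle.dump(d,open("c3.pkl","wb"))
E
python3 -m inch '[{"dx":0.04,"dy":-0.003,"dz":0,"rx":0,"ry":0,"rz":0,"fingers":-0.07},{"dx":0.04,"dy":0,"dz":0,"rx":0,"ry":0,"rz":0,"fingers":-0.07},{"dx":0.04,"dy":0,"dz":0,"rx":0,"ry":0,"rz":0,"fingers":-0.07},{"dx":0.04,"dy":0,"dz":0,"rx":0,"ry":0,"rz":0,"fingers":-0.07},{"dx":0.02,"dy":0,"dz":0,"rx":0,"ry":0,"rz":0,"fingers":-0.07},{"dx":0,"dy":0,"dz":0,"rx":0,"ry":0,"rz":0,"fingers":-0.07}]'; python3 - <<'E'
from rig import cams
import cv2,pickle,numpy as np
d={n:cams.camera(n) for n in("top","side")}
pickle.dump(d,open("c4.pkl","wb"))
o=np.zeros((600,800,3),np.uint8)
e=pickle.load(open("c3.pkl","rb"))
for i,(f,n) in enumerate(((e,"side"),(d,"side"),(e,"top"),(d,"top"))):
    x0,y0=(208,152) if n=="side" else (222,134)
    a=f[n]["frame"][y0:y0+75,x0:x0+100,::-1];r,c=divmod(i,2)
    o[r*300:r*300+300,c*400:c*400+400]=cv2.resize(a,(400,300),interpolation=2)
cv2.imwrite("pics/z4.png",cv2.convertScaleAbs(o,alpha=1.5))
E
```

```text
clock: 4.6
tcp_pos: [0.4776, -0.0503, 0.2412]
orientation: [3.136, -0.012, 0.319]
ft_force: [0.7, -0.2, 0.7]
width: 0.0284
clock: 5.3
tcp_pos: [0.6464, 0.0101, 0.2294]
orientation: [-3.139, 0.004, 0.32]
ft_force: [-0.7, -0.0, -0.1]
width: 0.0457
```

View pics/z4.png

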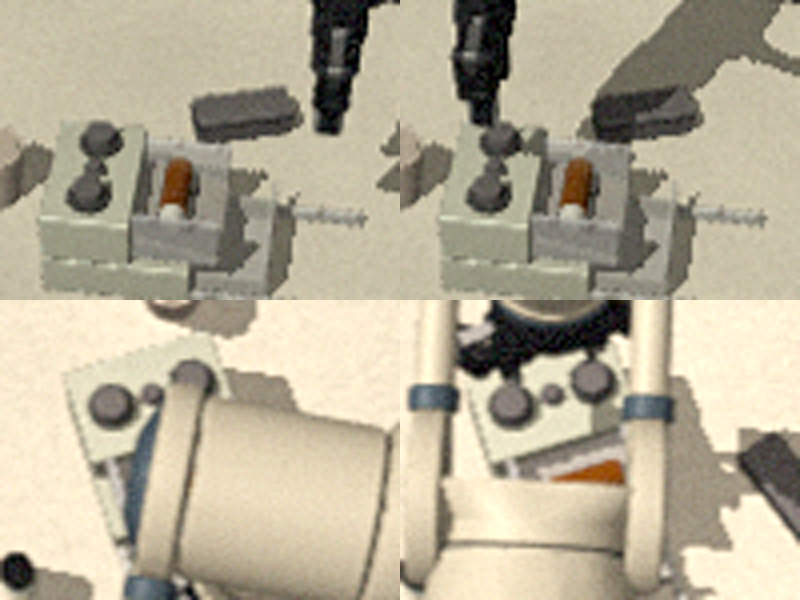

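The left tip is visible in the side view at crop (483,122). In the top view both tips show as dark stubs just above the caps, near (510,375) and (597,352). I'll check that against projections.

```bash
python3 - <<'E'
from h import *;import pickle
d=pickle.load(open("c4.pkl","rb"));T,S=d["top"],d["side"]
X=np.array([.949,.314,0]);Y=np.array([-.314,.949,0]);t=np.array([.6464,.0101,.2294])
for nm,s in(("L",.03),("R",-.03)):
  for h in(.066,.073):
    p=t+s*Y-[0,0,h]; print(nm,h,"top",proj(T,p).round(1),"front edge",proj(T,p-.011*X).round(1),"side",proj(S,p).round(1))
for e in blobs(T,(245,148,280,170),lambda a:a.max(2)<80,15):print("T",e)
e=pickle.load(open("c3.pkl","rb"))
for e in blobs(e["side"],(224,178,242,208),lambda a:a.max(2)<80,15):print("S",e)
E
```

```text
L 0.066 top [248.3 151.6] front edge [249.5 155.4] side [227.5 181.8]
L 0.073 top [248.3 152.3] front edge [249.6 156.1] side [227.6 183.5]
R 0.066 top [269.8 145. ] front edge [271.1 148.8] side [230.8 168.2]
R 0.073 top [269.7 145.8] front edge [271.  149.6] side [230.9 169.9]
T (array([250.07, 156.3 ]), np.int32(100), array([245, 148,  11,  18]))
T (array([270.84615385, 155.96153846]), np.int32(52), array([265, 151,  11,  10]))
T (array([270.40909091, 167.63636364]), np.int32(22), array([264, 166,  13,   4]))
S (array([231.36956522, 193.80434783]), np.int32(184), array([224, 183,  15,  23]))
```

```bash
python3 -m inch '[{"dx":-0.006,"dy":0,"dz":0.02,"rx":0,"ry":0,"rz":0,"fingers":-0.07},{"dx":0,"dy":0,"dz":0.02,"rx":0,"ry":0,"rz":0,"fingers":-0.07},{"dx":0,"dy":0,"dz":0.007,"rx":0,"ry":0,"rz":0,"fingers":-0.07},{"dx":0,"dy":0,"dz":0,"rx":0,"ry":0,"rz":0,"fingers":-0.07}]'; python3 - <<'E'
from rig import cams
import cv2,pickle,numpy as np
d={n:cams.camera(n) for n in("top","side")}
pickle.dump(d,open("c5.pkl","wb"))
o=np.zeros((360,800,3),np.uint8)
for i,n in enumerate(("side","top")):
    x0,y0=(208,162) if n=="side" else (235,140)
    a=d[n]["frame"][y0:y0+45,x0:x0+50,::-1]
    o[:,i*400:i*400+400]=cv2.resize(a,(400,360),interpolation=2)
cv2.imwrite("pics/z5.png",cv2.convertScaleAbs(o,alpha=1.7))
E
```

```text
clock: 5.8
tcp_pos: [0.6383, 0.0067, 0.1853]
orientation: [-3.14, 0.003, 0.318]
ft_force: [-0.1, -0.9, 1.8]
width: 0.0458
```

View pics/z5.png

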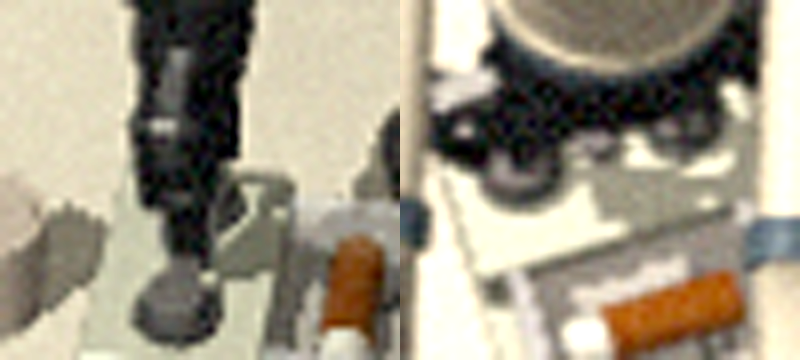

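The left tip sits at crop (190,250), just above its cap at (178,295) and slightly towards −x. In the top view both tips overlap their caps. I'll move 2 mm in +x and go down in small steps.

```bash
python3 -m inch '[{"dx":0.002,"dy":0,"dz":0.005,"rx":0,"ry":0,"rz":0,"fingers":-0.07},{"dx":0,"dy":0,"dz":0.004,"rx":0,"ry":0,"rz":0,"fingers":-0.07},{"dx":0,"dy":0,"dz":0,"rx":0,"ry":0,"rz":0,"fingers":-0.07}]'
python3 -m inch '[{"dx":0,"dy":0,"dz":0.003,"rx":0,"ry":0,"rz":0,"fingers":-0.07},{"dx":0,"dy":0,"dz":0,"rx":0,"ry":0,"rz":0,"fingers":-0.07}]'
python3 -m inch '[{"dx":0,"dy":0,"dz":0.002,"rx":0,"ry":0,"rz":0,"fingers":-0.07},{"dx":0,"dy":0,"dz":0,"rx":0,"ry":0,"rz":0,"fingers":-0.07}]'
```

```text
clock: 6.2
tcp_pos: [0.6414, 0.0077, 0.1773]
orientation: [-3.141, 0.001, 0.319]
ft_force: [0.4, 0.3, 0.4]
width: 0.0455
clock: 6.4
tcp_pos: [0.6414, 0.0077, 0.1744]
orientation: [-3.141, 0.001, 0.319]
ft_force: [0.0, 0.7, 1.3]
width: 0.0456
clock: 6.6
tcp_pos: [0.6414, 0.0077, 0.1726]
orientation: [-3.141, 0.0, 0.319]
ft_force: [-0.0, -0.4, 0.4]
width: 0.0459
```

```bash
python3 -m inch '[{"dx":0,"dy":0,"dz":0.002,"rx":0,"ry":0,"rz":0,"fingers":-0.07},{"dx":0,"dy":0,"dz":0,"rx":0,"ry":0,"rz":0,"fingers":-0.07}]'
python3 -m inch '[{"dx":0,"dy":0,"dz":0.002,"rx":0,"ry":0,"rz":0,"fingers":-0.07},{"dx":0,"dy":0,"dz":0,"rx":0,"ry":0,"rz":0,"fingers":-0.07}]'; python3 -c "
from rig import sensors;print(sensors.state()['wrist_torque'])"
```

```text
clock: 6.8
tcp_pos: [0.6416, 0.0077, 0.1712]
orientation: [3.141, -0.001, 0.319]
ft_force: [-0.0, -0.4, 3.1]
width: 0.0459
clock: 7.0
tcp_pos: [0.6416, 0.0077, 0.1694]
orientation: [3.141, -0.001, 0.319]
ft_force: [-0.6, 0.2, 4.1]
width: 0.0459
[0.01287109 0.15495292 0.04595753]
```

The force started at about 3 N, which matches two keys at 1.5 N each. I'll press on to the bottom.

```bash
python3 -m inch '[{"dx":0,"dy":0,"dz":0.002,"rx":0,"ry":0,"rz":0,"fingers":-0.07},{"dx":0,"dy":0,"dz":0.002,"rx":0,"ry":0,"rz":0,"fingers":-0.07}]'
python3 -m inch '[{"dx":0,"dy":0,"dz":0.0015,"rx":0,"ry":0,"rz":0,"fingers":-0.07},{"dx":0,"dy":0,"dz":0.0015,"rx":0,"ry":0,"rz":0,"fingers":-0.07}]'
python3 -m inch '[{"dx":0,"dy":0,"dz":0.0015,"rx":0,"ry":0,"rz":0,"fingers":-0.07}]'
python3 -m inch '[{"dx":0,"dy":0,"dz":0.0015,"rx":0,"ry":0,"rz":0,"fingers":-0.07}]'
```

```text
clock: 7.2
tcp_pos: [0.6416, 0.0077, 0.1657]
orientation: [3.141, -0.001, 0.319]
ft_force: [-1.4, -0.4, 7.4]
width: 0.0457
clock: 7.4
tcp_pos: [0.6416, 0.0077, 0.1633]
orientation: [3.141, -0.001, 0.319]
ft_force: [-4.1, 0.4, 9.9]
width: 0.0458
clock: 7.5
tcp_pos: [0.6416, 0.0077, 0.1632]
orientation: [3.141, -0.002, 0.319]
ft_force: [-6.9, 1.2, 18.3]
width: 0.0458
clock: 7.6
tcp_pos: [0.6416, 0.0077, 0.1631]
orientation: [3.141, -0.003, 0.319]
ft_force: [-10.2, -1.0, 23.6]
width: 0.0454
```

The keys have bottomed out. I'll hold, then look for the vial.

```bash
python3 -m inch '[{"dx":0,"dy":0,"dz":0,"rx":0,"ry":0,"rz":0,"fingers":-0.07},{"dx":0,"dy":0,"dz":0,"rx":0,"ry":0,"rz":0,"fingers":-0.07},{"dx":0,"dy":0,"dz":0,"rx":0,"ry":0,"rz":0,"fingers":-0.07},{"dx":0,"dy":0,"dz":0,"rx":0,"ry":0,"rz":0,"fingers":-0.07},{"dx":0,"dy":0,"dz":0,"rx":0,"ry":0,"rz":0,"fingers":-0.07},{"dx":0,"dy":0,"dz":0,"rx":0,"ry":0,"rz":0,"fingers":-0.07},{"dx":0,"dy":0,"dz":0,"rx":0,"ry":0,"rz":0,"fingers":-0.07},{"dx":0,"dy":0,"dz":0,"rx":0,"ry":0,"rz":0,"fingers":-0.07},{"dx":0,"dy":0,"dz":0,"rx":0,"ry":0,"rz":0,"fingers":-0.07},{"dx":0,"dy":0,"dz":0,"rx":0,"ry":0,"rz":0,"fingers":-0.07},{"dx":0,"dy":0,"dz":0,"rx":0,"ry":0,"rz":0,"fingers":-0.07},{"dx":0,"dy":0,"dz":0,"rx":0,"ry":0,"rz":0,"fingers":-0.07}]'; python3 - <<'E'
from rig import cams
from h import *
d={n:cams.camera(n) for n in("top","side")}
o=np.zeros((480,800,3),np.uint8)
for i,n in enumerate(("side","top")):
    x0,y0=(208,162) if n=="side" else (230,140)
    a=d[n]["frame"][y0:y0+96,x0:x0+80,::-1]
    o[:,i*400:i*400+400]=cv2.resize(a,(400,480),interpolation=2)
cv2.imwrite("pics/z6.png",cv2.convertScaleAbs(o,alpha=1.7))
E
```

```text
clock: 8.8
tcp_pos: [0.6415, 0.0076, 0.1632]
orientation: [3.141, -0.003, 0.318]
ft_force: [-8.5, -0.6, 18.1]
width: 0.0458
```

View pics/z6.png

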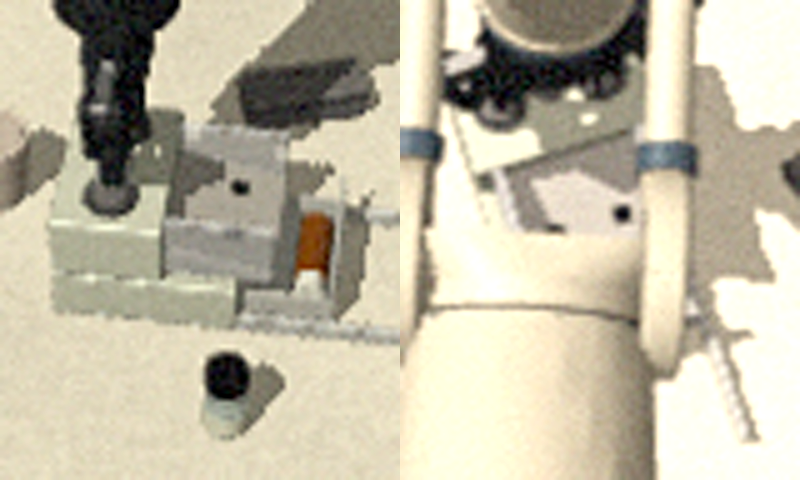

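The vial lies in the tray at side crop (313,245), both pins are sunk and the ramp is empty. I'll hold another 1.2 s, then rise straight up.

```bash
python3 -m inch '[{"dx":0,"dy":0,"dz":0,"rx":0,"ry":0,"rz":0,"fingers":-0.07},{"dx":0,"dy":0,"dz":0,"rx":0,"ry":0,"rz":0,"fingers":-0.07},{"dx":0,"dy":0,"dz":0,"rx":0,"ry":0,"rz":0,"fingers":-0.07},{"dx":0,"dy":0,"dz":0,"rx":0,"ry":0,"rz":0,"fingers":-0.07},{"dx":0,"dy":0,"dz":0,"rx":0,"ry":0,"rz":0,"fingers":-0.07},{"dx":0,"dy":0,"dz":0,"rx":0,"ry":0,"rz":0,"fingers":-0.07},{"dx":0,"dy":0,"dz":0,"rx":0,"ry":0,"rz":0,"fingers":-0.07},{"dx":0,"dy":0,"dz":0,"rx":0,"ry":0,"rz":0,"fingers":-0.07},{"dx":0,"dy":0,"dz":0,"rx":0,"ry":0,"rz":0,"fingers":-0.07},{"dx":0,"dy":0,"dz":0,"rx":0,"ry":0,"rz":0,"fingers":-0.07},{"dx":0,"dy":0,"dz":0,"rx":0,"ry":0,"rz":0,"fingers":-0.07},{"dx":0,"dy":0,"dz":0,"rx":0,"ry":0,"rz":0,"fingers":-0.07}]'
python3 -m inch '[{"dx":0,"dy":0,"dz":-0.006,"rx":0,"ry":0,"rz":0,"fingers":-0.07},{"dx":0,"dy":0,"dz":-0.01,"rx":0,"ry":0,"rz":0,"fingers":-0.07},{"dx":0,"dy":0,"dz":-0.03,"rx":0,"ry":0,"rz":0,"fingers":-0.07},{"dx":0,"dy":0,"dz":-0.04,"rx":0,"ry":0,"rz":0,"fingers":-0.07},{"dx":0,"dy":0.04,"dz":-0.02,"rx":0,"ry":0,"rz":0,"fingers":-0.07},{"dx":0,"dy":0.045,"dz":0,"rx":0,"ry":0,"rz":0,"fingers":-0.07},{"dx":0,"dy":0.045,"dz":0,"rx":0,"ry":0,"rz":0,"fingers":-0.07},{"dx":0,"dy":0.045,"dz":0,"rx":0,"ry":0,"rz":0,"fingers":-0.07},{"dx":0,"dy":0.045,"dz":0,"rx":0,"ry":0,"rz":0,"fingers":-0.07},{"dx":0,"dy":0.02,"dz":0,"rx":0,"ry":0,"rz":0,"fingers":-0.07},{"dx":0,"dy":0,"dz":0,"rx":0,"ry":0,"rz":0,"fingers":-0.07}]'; python3 - <<'E'
from rig import cams
from h import *
d={n:cams.camera(n) for n in("top","side")}
o=np.zeros((480,800,3),np.uint8)
for i,n in enumerate(("side","top")):
    x0,y0=(208,162) if n=="side" else (230,140)
    a=d[n]["frame"][y0:y0+96,x0:x0+80,::-1]
    o[:,i*400:i*400+400]=cv2.resize(a,(400,480),interpolation=2)
cv2.imwrite("pics/z7.png",cv2.convertScaleAbs(o,alpha=1.7))
E
```

```text
clock: 10.1
tcp_pos: [0.6415, 0.0077, 0.1632]
orientation: [3.141, -0.003, 0.319]
ft_force: [-8.4, 0.6, 18.3]
width: 0.0458
clock: 11.2
tcp_pos: [0.7165, -0.2239, 0.2622]
orientation: [-3.14, 0.003, 0.314]
ft_force: [-0.0, -0.2, -0.6]
width: 0.046
```

View pics/z7.png

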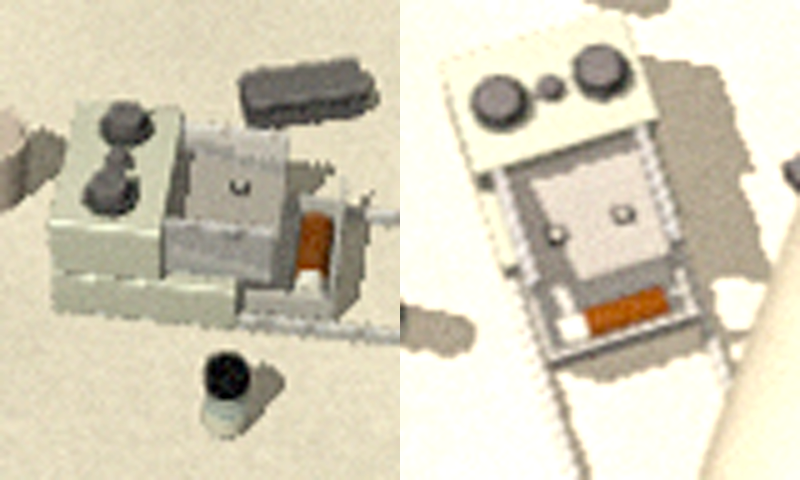

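The keys and pins are up again, the vial lies in the tray at top crop (625,312), and the arm is clear. I'll hand in.

```bash
python3 -c "
from rig import ctrl,sensors;print(sensors.state()['qvel'].round(3));print(ctrl.close_job())"
```

```text
[ 0.029 -0.029  0.012  0.005  0.001  0.001]
the job is handed in; nothing more can be done
None
```

I finished the task and handed it in at about 11 s on the robot's clock; no verdict was reported.

- **Tray:** I pushed it home with closed fingertips. It slid at about 5 N, then the force rose to about 30 N with no further motion at the stop. I did not re-measure the tray against the stop after that push; "home" rests on that force and how it looks in the last picture.
- **Keys:** Both were pressed together. The force started at about 3 N and reached about 10 N over roughly 8 mm before bottoming out, as expected for two keys. I held them down for about 2.5 s after that. The vial was seen in the tray about halfway through, and the hold went on 1.2 s more.
- **Last pictures:** The vial lies in the tray, the keys and pins are up, and the arm is well clear with wrist force near zero. The jar and slide box beside the dispenser look undisturbed. I did not check the objects farther off in the last pictures.
- **Disagreement:** The side and top cameras differed by up to about 9 mm on the key positions. I relied mainly on the top view and confirmed it up close above the keys.

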